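# Walk the heat sink round to the stop bar

### The job

The heavy finned heat sink lies nearly end-on to the stop bar. Walk it round with fingertip pushes near its corners until a long side faces the bar, doing this turn while the block is still at least 30 mm clear of the bar, then push it up so that the long side lies flush against the bar with neither end sticking out past the bar's ends. Only push it along the bench: do not grip, lift or tip it, and leave everything else on the bench where it is.

Things in the scene. Friction and masses are not known exactly. Their poses are not given: they have to be found in the camera images.
- heat_sink: Heavy bare-aluminium heat sink, loose, 92 (its x) x 140 (its y) x 50 mm high, 0.7 to 1 kg: 22 mm slab, above it nine 4 mm fins running along y. Both long flat sides (+x and -x) are alike; either may go to the bar. Origin: centre of underside. Slides with friction (up to about 15 N), stops when not pushed. Starts with its length within 40 deg of pointing at the bar, centre 170-205 mm before its face.
- stop_bar: Plain aluminium stop bar fixed to the bench across the far side of the heat sink: 200 mm long (its y), 28 deep, 22 high, two dark screw heads on top. Origin: at bench height under the middle of its front face, which looks towards the robot and the heat sink. Its x points away from the robot, into the bar (the heat sink is on the -x side). Turned up to 13 degrees either way.
- transformer: Bystander: small transformer, dark steel core and copper winding, 52 x 50 x 40 mm. Origin at the centre of its underside.
- spool: Bystander: grey wire spool standing on end, 56 mm across, 40 mm high. Origin at the centre of its underside.
- flux_jar: Bystander: small jar with steel cap, 44 mm across, 45 mm high. Origin at the centre of its underside.
- capacitor: Bystander: blue cylindrical capacitor standing on end, 35 mm across, 50 mm high. Origin at the centre of its underside.
- screwdriver: Bystander: screwdriver 190 mm long, lying behind the bar, along it. Origin under its middle.
- board: Bystander: green circuit board 50 x 80 mm, parts up to 14 mm high. Origin at the centre of its underside.
- parts_tray: Bystander: open grey parts tray 55 x 110 x 30 mm. Origin at the centre of its underside.
Things that resemble listed ones, but are neither listed nor needed, are in the scene too. What is meant by the heat_sink is not yellow, and is the larger of those in its own colour.

How it is judged (in metres and radians):
On the way:
1. the heat sink has been turned until a long side faces the bar (within about 11 degrees) with its centre still 76 mm or more from the bar's face, that is the long side about 30 mm clear (angle between the y axis of heat_sink and the y axis of stop_bar, either way round below 0.2 rad and x of heat_sink in the frame of stop_bar below -0.076 m), for 0.2 s.
At the end, for the whole second after the job is handed in: a long side of the heat sink lies against the face of the stop bar, parallel within 2.6 degrees and with a gap of at most 5 mm at its middle, its middle within 33 mm of the bar's middle (so that neither end sticks out), flat on the bench and at rest (angle between the y axis of heat_sink and the y axis of stop_bar, either way round below 0.045 rad and x of heat_sink in the frame of stop_bar between -0.051 and -0.043 m and y of heat_sink in the frame of stop_bar between -0.033 and 0.033 m and angle between heat_sink's own z axis and vertical below 0.03 rad and height (world z) of heat_sink below 0.004 m and linear speed of heat_sink below 0.01 m/s and angular speed of heat_sink below 0.05 rad/s); the robot touches nothing.
It fails at once if the heat sink is lifted off the bench (height (world z) of heat_sink above 0.006 m).
It fails at once if the heat sink is tipped (angle between heat_sink's own z axis and vertical above 0.1 rad).
It fails at once if something else on the bench is moved more than 20 mm (distance of any of transformer, spool, flux_jar, capacitor, screwdriver, board, parts_tray from where it was at the start of the episode above 0.02 m).
It also fails if it takes over 72 s, if anything falls off the work surface, if the arm or the gripper's body presses on something with over 40 N, if the wrist force passes 120 N, or if a joint passes its speed limit or range.

### The arm

A 6-joint arm with a two-finger parallel gripper is mounted at the origin on the work surface. World frame = base frame: x ahead of the robot, y to its left, z up, the work surface at z = 0. Lengths are in mm, angles in degrees, forces in N, time in s.
With the tool pointing down it reaches from about 300 to 850 mm from the base axis. Payload 4.2 kg.
Tool frame: the origin (TCP) lies midway between the tips of the shut fingers; the grasp point (between the pads) lies 19 mm behind it; z points along the fingers, y is the direction in which the jaws open and shut (so a half turn about z gives the same grasp; the last joint's range is limited). The gripper opens to 91 mm and grips with 3 to 60 N. Pads are 32 mm wide; open, the fingers measure 118 mm over their backs; the gripper's body (76 mm by 178 mm) begins 60 mm behind the grasp point.
Start: joints at [75.172, 18.312, 89.639, -0, 72.044, -1.146], TCP at [136.011, 558.701, 186.576] pointing down, gripper open.
Joint ranges: [-177.97, 177.97], [-48.28, 115.42], [12.27, 149.76], [-77.06, 257.06], [2.81, 150.46], [-146.56, 146.56]. Speed limits (degrees/s): [147.25, 147.25, 180, 180, 180, 180].

### API

Orientations are given as [roll, pitch, yaw] about the fixed x, y, z axes, in that order (R = Rz(yaw) Ry(pitch) Rx(roll)).
In Python, from workcell import * gives the robot as it stands.
- The arm moves only by the tool arm_command, never from a script. Its argument "deltas" is text: rows parted by semicolons, each of 7 numbers parted by spaces: the shift along the tool's x, y, z in mm, then the turn, a rotation vector about the tool's x, y, z in degrees, then the finger opening in mm, from 0 to 91.2. In form: x y z wx wy wz hand; .... A call has 1 to 5 rows; each row shifts and turns the commanded pose from where the row before left it, along the tool's axes as they then stand; what a row does not reach is not made up. A row lasts 1/8 s, in which the tool goes at most 62.5 mm and 10.7 degrees, less where a joint would pass 70% of its speed; a pose out of reach is approached as far as the arm can. A call is refused whole if a number of a shift passes 62.5 or a number of a turn 10.7, either way. A call with a gripper value outside its range is refused whole. The fingers move at their own pace and stop on an object; "force" is the grip in N (left out, the last holds). Time passes only in rows, so rows that do not move let the fingers close. It gives the time, the measured TCP pose, the force and the opening at its end, in the units of the state.
- state(): the state, without advancing time (a new reading comes with each control period).
- grab_frame(name): name is "side" or "top"; returns the picture (480x640x3 uint8, red, green, blue); there is no depth.
- camera_model(name): a dict with "fx", "fy", "cx", "cy" (pixels), "k1" (the pictures are not rectified: a ray, as slopes to the right and down, at radius r is drawn at 1 + k1 r^2 times it, then the intrinsics apply), "rvec" (rotation vector, rad) and "tvec" (3), from world to camera coordinates, as OpenCV has them. Camera axes: x right, y down, z forward; pixel columns grow to the right and rows downward; lengths in mm; the calibration is good to about 2 mm. A picture is of the moment at which its call begins. camera_model takes no time and is no camera call.
- job_done(): hands the job in, once; it reports no verdict.
The state is a dict: "time_s": time; "qpos": joint angles; "qvel": joint speeds; "effort": joint torques, N m; "ee_pos": TCP position; "ee_rot": TCP orientation; "force": force on the tool from outside, world axes, zero at the start; "torque": the same for the moment, N m; "gripper_width": finger opening in mm.
Only numpy, scipy, OpenCV 4.12 (cv2) and the standard library are available. Lean on these libraries where they do the work, as an engineer would, in place of code of your own. Each camera call takes 0.05 s, during which the arm holds its last target. There are 200 camera calls.

## Working session

There is one attempt and no reset: what is moved stays moved. The work goes in short steps, Python scripts to look and compute and a tool call to move; the robot and the scene stay as the last step left them, time stands still between calls to the robot, and variables do not carry over. Pictures are saved under pics/ and viewed, about 8 in all and at most 12, crops included, and the job is handed in when it is done.

Besides the shell and the picture viewer there is one more tool, called by a JSON object that holds its "method" and its "body". arm_command: Moves the arm, as the interface text tells. Its arguments: {"type":"object","properties":{"deltas":{"type":"string"},"force":{"type":"number"}},"required":["deltas"]}

```bash
ls; mkdir -p pics; python3 - <<'E'
from workcell import *
import cv2
for n in("top","side"):
    f=grab_frame(n); cv2.imwrite(f"pics/{n}0.png",f[:,:,::-1]); print(n,camera_model(n))
print(state())
E
```

```text
pics
top {'fx': 544.4343570921815, 'fy': 544.4343570921815, 'cx': 315.69506206745405, 'cy': 232.45390780246322, 'k1': 0.026942503692212745, 'rvec': array([ 2.06863138, -2.14219267,  0.2391669 ]), 'tvec': array([  47.71639644,  521.67089693, 1165.61515977])}
side {'fx': 539.2945293418454, 'fy': 539.2945293418454, 'cx': 314.39388568760916, 'cy': 240.61561479547677, 'k1': -0.165196205162623, 'rvec': array([ 2.47512049, -0.18905269,  0.07587061]), 'tvec': array([-530.82192236,  104.31535582, 1061.72200952])}
{'time_s': 0.1, 'qpos': array([ 7.51725883e+01,  1.83483767e+01,  8.96988994e+01, -2.17323867e-03,
        7.20420903e+01, -1.14700167e+00]), 'qvel': array([-0.07025444, -0.10885897, -0.16773174, -0.00537239, -0.0039724 ,
        0.03387071]), 'effort': array([-3.31602878e-04, -4.13334990e+01, -2.32510167e+01,  7.28455768e-02,
        4.20752855e-02, -7.55628434e-05]), 'ee_pos': array([135.8908281 , 558.21838795, 185.80387538]), 'ee_rot': array([-1.79910610e+02,  2.77003275e-04,  1.66320262e+02]), 'force': array([ 0.01848177, -0.6060099 ,  0.6473947 ]), 'torque': array([-0.02963836,  0.03321196,  0.01234402]), 'gripper_width': 91.4467564155001}
```

View pics/top0.png

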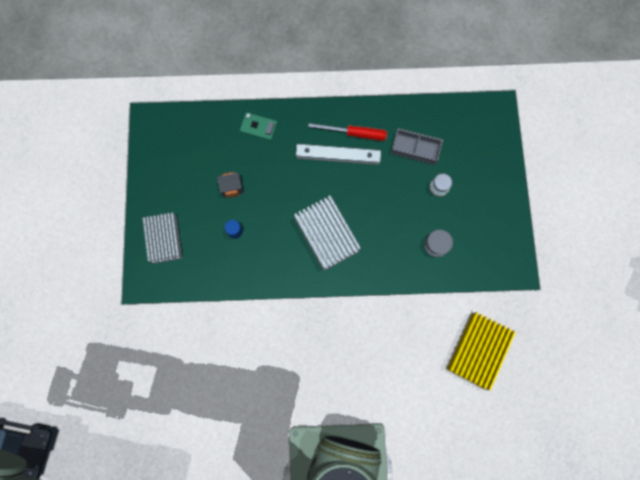

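View pics/side0.png

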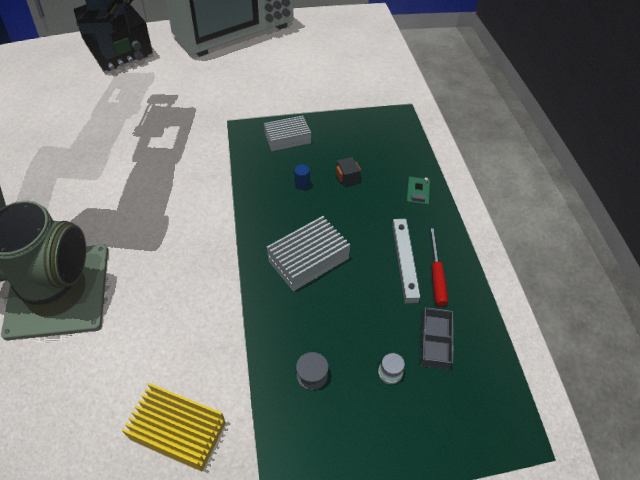

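Candidates (top view): large silver finned block (327,232), smaller silver finned block (162,238), and the yellow finned block (481,350). By the description (not yellow, the larger silver one) I choose (327,232). The bar is at (338,153).

```bash
cat > h.py <<'E'
from workcell import *
import numpy as np, cv2
def plane(n,px,z):
    m=camera_model(n); K=np.array([[m['fx'],0,m['cx']],[0,m['fy'],m['cy']],[0,0,1.]])
    u=cv2.undistortPoints(np.float64(px).reshape(-1,1,2),K,np.array([m['k1'],0,0,0,0]),None,None,None) if 0 else None
    p=(np.float64(px).reshape(-1,2)-[m['cx'],m['cy']])/[m['fx'],m['fy']]
    q=p.copy()
    for _ in range(20): q=p/(1+m['k1']*(q**2).sum(1,keepdims=True))
    R=cv2.Rodrigues(m['rvec'])[0]; C=-R.T@m['tvec']
    d=np.c_[q,np.ones(len(q))]@R
    return C+d*((z-C[2])/d[:,2:])
def pix(n,P):
    m=camera_model(n); R=cv2.Rodrigues(m['rvec'])[0]; c=np.float64(P).reshape(-1,3)@R.T+m['tvec']
    q=c[:,:2]/c[:,2:]; q=q*(1+m['k1']*(q**2).sum(1,keepdims=True)); return q*[m['fx'],m['fy']]+[m['cx'],m['cy']]
def blobs(f,thr=95):
    hsv=cv2.cvtColor(f,cv2.COLOR_RGB2HSV)
    mk=((hsv[...,1]<70)&(hsv[...,2]>thr)).astype(np.uint8)
    mk=cv2.morphologyEx(mk,cv2.MORPH_CLOSE,np.ones((5,5)))
    return cv2.findContours(mk,cv2.RETR_LIST,cv2.CHAIN_APPROX_NONE)[0]
def rect(n,f,near,z,lo,hi,thr=95):
    "long-axis rect of blob nearest world xy `near`: centre, dims, long-axis angle from world y (deg)"
    best=None
    for c in blobs(f,thr):
        if not lo<cv2.contourArea(c)<hi: continue
        P=plane(n,c[:,0],z)[:,:2]; r=cv2.minAreaRect(P.astype(np.float32)); d=np.hypot(*(np.array(r[0])-near))
        if best is None or d<best[0]: best=(d,r)
    r=best[1]; b=cv2.boxPoints(r); e=max((b[1]-b[0],b[2]-b[1]),key=np.linalg.norm)
    if e[1]<0: e=-e
    return np.array(r[0]),sorted(r[1]),np.degrees(np.arctan2(-e[0],e[1]))
E
python3 - <<'E'
from h import *
f=grab_frame("top"); g=grab_frame("side")
for n in("top","side"):
    m=camera_model(n);R=cv2.Rodrigues(m['rvec'])[0];print(n,-R.T@m['tvec'])
print("near",plane("top",[[327,232],[338,153]],25))
h=plane("top",[[327,232]],25)[0,:2]; b=plane("top",[[338,153]],11)[0,:2]
print("sink",rect("top",f,h,25,1000,6000)); print("bar",rect("top",f,b,11,500,6000)); print("bar z22",rect("top",f,b,22,500,6000,150))
print("side bar",rect("side",g,b,22,400,6000,150))
for n,p,z in [("trafo",(230,184),20),("spool",(439,243),20),("jar",(441,185),20),("cap",(233,229),25),("small",(162,238),25),("tray",(417,145),15)]: print(n,plane("top",[p],z)[0].round())
a=cv2.resize(f[120:290,270:400],None,fx=4,fy=3.5); cv2.imwrite("pics/c1.png",a[:,:,::-1])
E
```

```text
top [ 253.50254119   39.1112216  1251.91167972]
side [ 429.3174572  -643.36196986  906.46518349]
near [[530.67581813   3.05319143  25.        ]
 [723.02158774 -30.82229227  25.        ]]
sink (array([531.05090332,   3.36228943]), [100.30876159667969, 150.7024383544922], np.float32(-63.12151))
bar (array([727.16052246, -30.70956421]), [37.2554817199707, 205.91456604003906], np.float32(-6.69616))
bar z22 (array([724.79467773, -31.03160095]), [30.752857208251953, 201.21702575683594], np.float32(-6.664285))
side bar (array([720.70056152, -32.04393005]), [27.301218032836914, 198.34765625], np.float32(-6.6028666))
trafo [656. 228.  20.]
spool [ 497. -254.   20.]
jar [ 636. -271.   20.]
cap [545. 220.  25.]
small [530. 383.  25.]
tray [ 740. -223.   15.]
```

View pics/c1.png

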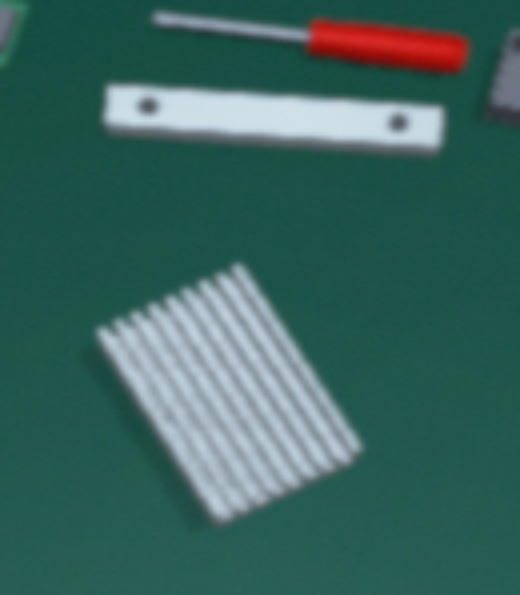

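The crop shows the chosen block is plain silver with nine fins, with its long axis running from lower right to upper left about 56° off the bar's direction. It is visibly larger than the other silver one. In the bar frame its centre is about (-180, +12) mm. The plan is to push the left side near the near end, which turns it counter-clockwise, then push it up to the bar with two fingers open.

{"method": "arm_command", "body": {"deltas": "-42.3 -42.3 0 0 0 0 0;-42.3 -42.3 0 0 0 0 0;-42.3 -42.3 0 0 0 0 0;-42.3 -42.3 0 0 0 0 0;-42.3 -42.3 0 0 0 0 0"}}

```text
time_s: 0.82
ee_pos: [292.1, 301.5, 186.6]
ee_rot: [180.0, 0.0, 166.4]
force: [1.0, -0.2, -0.5]
gripper_width: 44.2
```

{"method": "arm_command", "body": {"deltas": "-42.3 -42.3 0 0 0 0 0;-42.3 -42.3 0 0 0 0 0;-42.3 -42.3 0 0 0 0 0;-42.3 -42.3 0 0 0 0 0;-42.3 -42.3 0 0 0 0 0"}}

```text
time_s: 1.45
ee_pos: [447.7, 45.8, 186.7]
ee_rot: [180.0, 0.0, 166.3]
force: [-0.5, 0.3, 0.3]
gripper_width: 0.3
```

{"method": "arm_command", "body": {"deltas": "0 0 20 0 0 9.8 0;0 0 20 0 0 9.8 0;0 0 20 0 0 9.8 0;0 0 20 0 0 9.8 0;0 0 20 0 0 9.8 0"}}

```text
time_s: 2.08
ee_pos: [446.9, 47.6, 85.9]
ee_rot: [180.0, -0.0, 117.0]
force: [-0.9, 0.6, -0.0]
gripper_width: 0.3
```

{"method": "arm_command", "body": {"deltas": "0 0 37 0 0 0 0;0 0 37 0 0 0 0;-8 0 0 0 0 0 0;-6 0 0 0 0 0 0;-6 0 0 0 0 0 0"}}

```text
time_s: 2.7
ee_pos: [456.4, 29.6, 13.5]
ee_rot: [180.0, -0.0, 117.3]
force: [-2.5, 1.5, -1.4]
gripper_width: 0.7
```

{"method": "arm_command", "body": {"deltas": "-7.8 -5.4 0 0 0 -5 0;-7.8 -5.4 0 0 0 -5 0;-7.8 -5.4 0 0 0 -5 0;-7.8 -5.4 0 0 0 -5 0;0 0 0 0 0 0 0"}}

```text
time_s: 3.32
ee_pos: [457.7, -8.7, 13.7]
ee_rot: [179.9, 0.2, 137.2]
force: [0.5, 0.5, 0.5]
gripper_width: 0.3
```

```bash
python3 - <<'E'
from h import *
f=grab_frame("top"); g=grab_frame("side")
a=np.hstack([cv2.resize(f[110:310,240:420],(400,444)),cv2.resize(g[190:340,220:440],(396,444))]);cv2.imwrite("pics/p1.png",a[:,:,::-1])
E
```

```text
(no output)
```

View pics/p1.png

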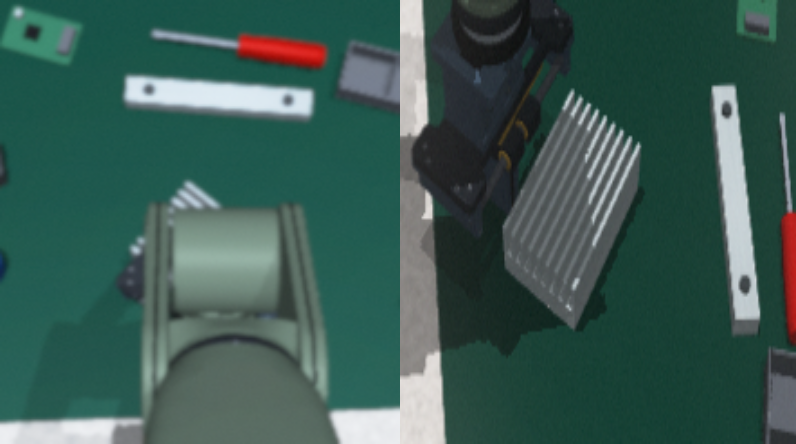

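The combined crop shows the top view mostly hidden by the arm. The side view shows the whole block, turned and still touching only the gripper, with its top corners near (313,221), (353,240) and (279,267) in full-frame pixels.

```bash
python3 - <<'E'
from h import *
P=plane("side",[[313.3,221],[353.3,240],[279.4,267],[318.3,291]],50)[:,:2]; print(P.round(0))
for a,b in((0,1),(2,0),(3,1),(2,3)):
    d=P[b]-P[a]; print(a,b,np.hypot(*d).round(),np.degrees(np.arctan2(d[1],d[0])).round(1))
print(P.mean(0), (P[0]+P[3])/2,(P[1]+P[2])/2)
E
```

```text
[[ 545.   65.]
 [ 617.    3.]
 [ 462.  -41.]
 [ 528. -106.]]
0 1 95.0 -40.3
2 0 134.0 51.8
3 1 141.0 50.8
2 3 93.0 -44.9
[537.7802237  -19.70024591] [536.20889284 -20.77710945] [539.35155456 -18.62338237]
```

{"method": "arm_command", "body": {"deltas": "8 0 0 0 0 -3 0;0 -14 0 0 0 0 0;-8 0 0 0 0 0 0;-9 -5.4 0 0 0 -5 0;-9 -5.4 0 0 0 -5 0"}}

```text
time_s: 4.05
ee_pos: [455.0, -38.2, 12.6]
ee_rot: [-180.0, -0.1, 150.4]
force: [-3.3, 1.6, 1.2]
gripper_width: 0.3
```

{"method": "arm_command", "body": {"deltas": "-9 -5.4 0 0 0 -5 0;-9 -5.4 0 0 0 -5 0;-9 -5.4 0 0 0 -5 0;0 0 0 0 0 0 0"}}

```text
time_s: 4.55
ee_pos: [474.0, -64.6, 12.5]
ee_rot: [180.0, 0.1, 165.2]
force: [-0.4, 0.0, 0.4]
gripper_width: 0.7
```

```bash
python3 - <<'E'
from h import *
g=grab_frame("side")
a=cv2.resize(g[190:340,220:440],(792,540));cv2.imwrite("pics/p2.png",a[:,:,::-1])
E
```

```text
(no output)
```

View pics/p2.png

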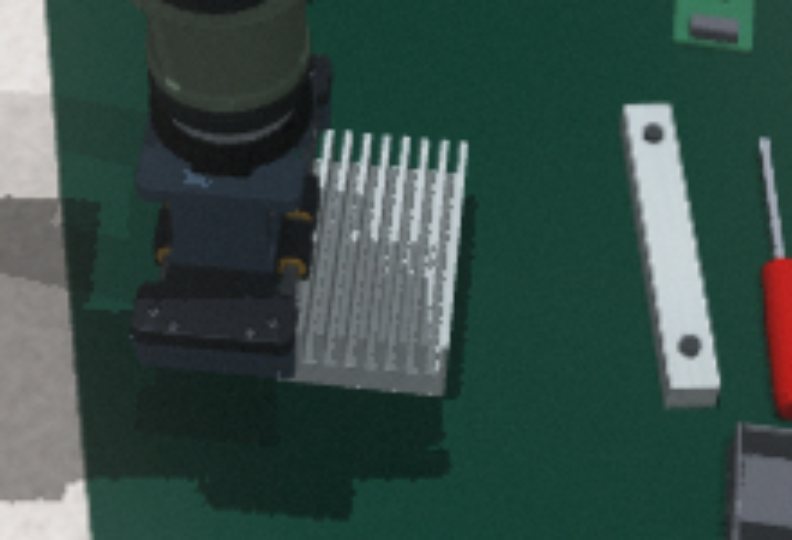

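The side view shows the block nearly parallel to the bar and well clear of it. The top corners of its far side are near crop (467,142) and (442,375), which is full-frame (349.7,229.4) and (342.8,294.2).

```bash
python3 - <<'E'
from h import *
P=plane("side",[[349.7,229.4],[342.8,294.2]],50)[:,:2]; print(P.round(0))
d=P[0]-P[1]; e=d/np.hypot(*d); print(np.hypot(*d), "angle from y",np.degrees(np.arctan2(-d[0],d[1])))
c=P.mean(0)-46*np.array([e[1],-e[0]]); a=np.radians(-6.65); b=np.array([708,-29.5])
r=c-b; print("c",c,"bar frame",r@[np.cos(a),np.sin(a)],r@[-np.sin(a),np.cos(a)])
t=state()['ee_pos'][:2]; print("tcp in block", (t-c)@e)
E
```

```text
[[ 615.   31.]
 [ 572. -120.]]
157.4223302430407 angle from y -15.86898148740923
c [549.21311455 -31.73380381] bar frame -157.4598975171238 -20.606929530615357
tcp in block -51.8973786707472
```

{"method": "arm_command", "body": {"deltas": "12 0 0 0 0 0 0;0 0 -60 0 0 0 0;0 0 -60 0 0 0 0;0 -58 0 0 0 0 0;0 -58 0 0 0 0 0"}}

```text
time_s: 5.22
ee_pos: [431.7, -173.2, 133.5]
ee_rot: [-180.0, 0.1, 165.4]
force: [0.9, -0.3, -0.3]
gripper_width: 0.8
```

{"method": "arm_command", "body": {"deltas": "0 -60 0 0 0 0 0;0 -60 0 0 0 0 0;0 -60 0 0 0 0 0;0 0 0 0 0 0 0"}}

```text
time_s: 5.72
ee_pos: [385.0, -349.7, 132.3]
ee_rot: [-180.0, 0.0, 165.0]
force: [-0.0, 1.5, -0.2]
gripper_width: 0.3
```

```bash
cat >> h.py <<'E'
def report(tag):
    f=grab_frame("top"); g=grab_frame("side")
    bz=rect("top",f,(723,-31),11,400,6000); bs=rect("top",f,(723,-31),22,400,6000,150)
    s=rect("top",f,(565,-30),25,1500,9000); t=rect("top",f,(565,-30),50,1500,9000,150)
    print("bar",bz,bs); print("sink",s); print("sink50",t)
    a=np.radians(-6.65); r=s[0]-[708,-29.5]
    print("bar frame x,y",r@[np.cos(a),np.sin(a)],r@[-np.sin(a),np.cos(a)])
    i=np.hstack([cv2.resize(f[130:270,260:400],(440,440)),cv2.resize(g[200:320,260:430],(360,440))]); cv2.imwrite(f"pics/{tag}.png",i[:,:,::-1])
E
python3 -c "
from h import *
report('p3')"
```

```text
bar (array([726.77227783, -30.5901413 ]), [38.057777404785156, 205.76974487304688], np.float32(-6.6835775)) (array([724.78582764, -31.06053925]), [31.519649505615234, 201.72760009765625], np.float32(-6.679001))
sink (array([557.51202393, -23.15294647]), [106.73578643798828, 146.5143585205078], np.float32(-15.333632))
sink50 (array([554.84790039, -22.59051514]), [95.60934448242188, 139.8626708984375], np.float32(-15.1629715))
bar frame x,y -150.210519989839 -11.122756662894814
```

View pics/p3.png

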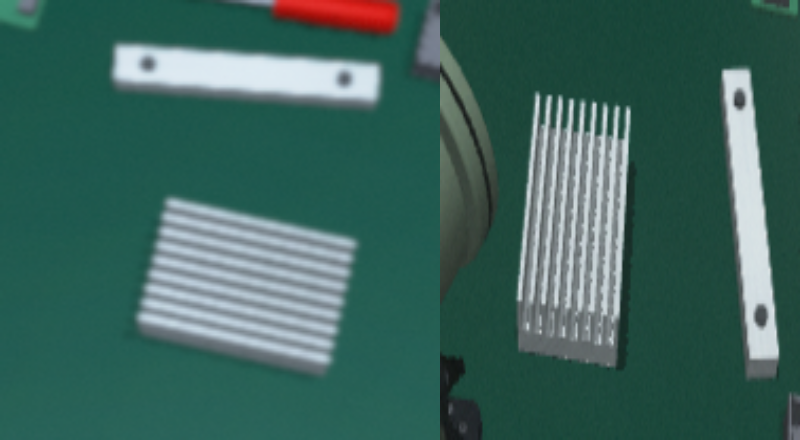

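The block is 8.6° off the bar and 150 mm before its face, clear all round, with a lateral offset of about -11 mm. That already meets the turn condition. Next I square the open gripper to the bar and push with both fingertips, which also takes out the remaining angle.

{"method": "arm_command", "body": {"deltas": "0 0 0 0 0 -8.35 91;-7.3 57.4 0 0 0 0 91;-7.3 57.4 0 0 0 0 91;-7.3 57.4 0 0 0 0 91;-7.3 57.4 0 0 0 0 91"}}

```text
time_s: 6.45
ee_pos: [440.3, -118.3, 132.6]
ee_rot: [180.0, 0.0, 173.8]
force: [1.6, -0.3, 0.3]
gripper_width: 47.5
```

{"method": "arm_command", "body": {"deltas": "-7.3 57.4 0 0 0 0 91;-7.3 57.4 0 0 0 0 91;0 0 0 0 0 0 91;0 0 59 0 0 0 91;0 0 59 0 0 0 91"}}

```text
time_s: 7.08
ee_pos: [467.9, -8.9, 14.1]
ee_rot: [180.0, 0.2, 173.8]
force: [0.0, 0.3, -0.3]
gripper_width: 90.9
```

{"method": "arm_command", "body": {"deltas": "-8 0 0 0 0 0 91;-8 0 0 0 0 0 91;-8 0 0 0 0 0 91;-8 0 0 0 0 0 91;-8 0 0 0 0 0 91"}}

```text
time_s: 7.7
ee_pos: [507.4, -13.9, 15.4]
ee_rot: [180.0, -0.1, 173.7]
force: [-5.3, 0.4, 3.1]
gripper_width: 90.5
```

{"method": "arm_command", "body": {"deltas": "-6 0 0 0 0 0 91;-4 0 0 0 0 0 91;0 0 0 0 0 0 91;0 0 0 0 0 0 91"}}

```text
time_s: 8.2
ee_pos: [518.1, -15.0, 15.0]
ee_rot: [180.0, 0.1, 173.7]
force: [-3.0, 0.0, 1.3]
gripper_width: 91.2
```

```bash
python3 -c "
from h import *
g=grab_frame('side');cv2.imwrite('pics/p4.png',cv2.resize(g[190:340,220:440],(792,540))[:,:,::-1])
t=state()['ee_pos'][:2];a=np.radians(-6.65);r=t-[708,-29.5];print(t,r@[np.cos(a),np.sin(a)],r@[-np.sin(a),np.cos(a)])"
```

```text
[518.11186345 -14.97001202] -190.29321600983135 -7.557572000224825
```

View pics/p4.png

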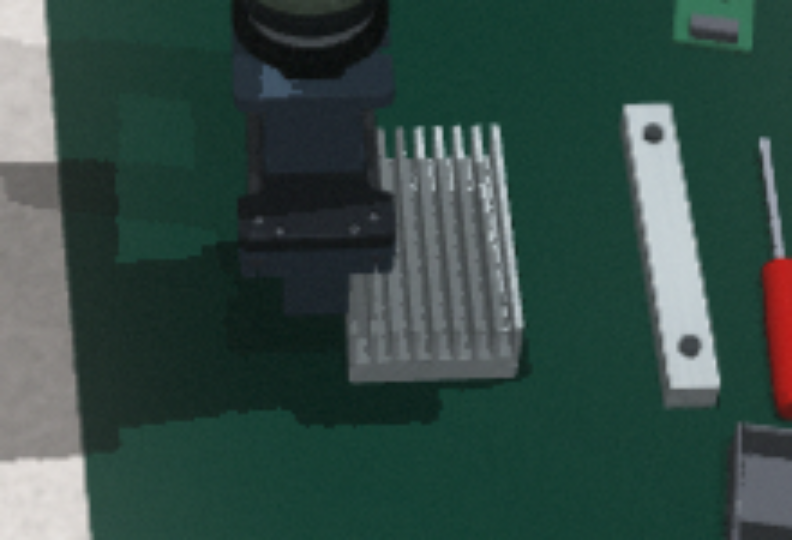

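The side view shows the block squared to the bar, in contact with the open fingers and still about 80 mm short of the bar. Its far top edge runs from crop (498,125) to (520,330). I continue pushing.

{"method": "arm_command", "body": {"deltas": "-8 0 0 0 0 0.4 91;-8 0 0 0 0 0 91;-8 0 0 0 0 0 91;-8 0 0 0 0 0 91;-8 0 0 0 0 0 91"}}

```text
time_s: 8.88
ee_pos: [556.5, -19.6, 14.6]
ee_rot: [180.0, -0.1, 173.3]
force: [-5.8, 1.3, 3.8]
gripper_width: 91.1
```

{"method": "arm_command", "body": {"deltas": "-8 0 0 0 0 0 91;-8 0 0 0 0 0 91;-6 0 0 0 0 0 91;-4 0 0 0 0 0 91;-3 0 0 0 0 0 91"}}

```text
time_s: 9.5
ee_pos: [585.6, -23.0, 14.5]
ee_rot: [180.0, -0.1, 173.3]
force: [-5.7, 0.1, 4.1]
gripper_width: 90.8
```

{"method": "arm_command", "body": {"deltas": "-2 0 0 0 0 0 91;-2 0 0 0 0 0 91;-2 0 0 0 0 0 91;0 0 0 0 0 0 91"}}

```text
time_s: 10.0
ee_pos: [591.9, -23.8, 14.6]
ee_rot: [180.0, -0.0, 173.3]
force: [-5.0, 0.6, 3.6]
gripper_width: 91.2
```

{"method": "arm_command", "body": {"deltas": "-2 0 0 0 0 0 91;-1.5 0 0 0 0 0 91;-1.5 0 0 0 0 0 91;-1 0 0 0 0 0 91;0 0 0 0 0 0 91"}}

```text
time_s: 10.62
ee_pos: [597.7, -24.5, 14.5]
ee_rot: [180.0, -0.0, 173.3]
force: [-5.6, -0.1, 2.0]
gripper_width: 91.0
```

{"method": "arm_command", "body": {"deltas": "-1 0 0 0 0 0 91;-1 0 0 0 0 0 91;0 0 0 0 0 0 91"}}

```text
time_s: 11.0
ee_pos: [598.0, -24.5, 14.5]
ee_rot: [180.0, -0.3, 173.3]
force: [-9.0, 0.5, 6.3]
gripper_width: 91.1
```

{"method": "arm_command", "body": {"deltas": "-1.5 0 0 0 0 0 91;-1.5 0 0 0 0 0 91;0 0 0 0 0 0 91"}}

```text
time_s: 11.38
ee_pos: [597.9, -24.5, 14.3]
ee_rot: [-180.0, -0.6, 173.3]
force: [-14.6, 2.0, 9.9]
gripper_width: 91.0
```

{"method": "arm_command", "body": {"deltas": "-2 0 0 0 0 0 91;0 0 0 0 0 0 91;5 0 0 0 0 0 91;15 0 0 0 0 0 91;20 0 0 0 0 0 91"}}

```text
time_s: 12.0
ee_pos: [566.7, -20.8, 14.8]
ee_rot: [180.0, 0.2, 173.3]
force: [0.5, 0.0, 0.6]
gripper_width: 90.7
```

{"method": "arm_command", "body": {"deltas": "0 0 -60 0 0 0 91;30 -50 -20 0 0 0 91;20 -58 0 0 0 0 91;20 -58 0 0 0 0 91;0 -60 0 0 0 0 91"}}

```text
time_s: 12.62
ee_pos: [468.8, -238.6, 95.2]
ee_rot: [-179.9, 0.2, 173.3]
force: [0.6, -0.0, -0.1]
gripper_width: 90.9
```

{"method": "arm_command", "body": {"deltas": "20 -58 0 0 0 0 91;20 -58 0 0 0 0 91;0 0 0 0 0 0 91;0 0 0 0 0 0 91"}}

```text
time_s: 13.12
ee_pos: [416.4, -347.5, 94.6]
ee_rot: [-180.0, 0.1, 173.2]
force: [0.4, 1.0, -0.1]
gripper_width: 91.1
```

```bash
python3 - <<'E'
from h import *
f=grab_frame("top");g=grab_frame("side")
i=np.hstack([cv2.resize(f[120:240,270:400],(420,440)),cv2.resize(g[200:320,300:430],(380,440))]); cv2.imwrite("pics/p5.png",i[:,:,::-1])
a=np.radians(-6.65);B=[708,-29.5];e=np.array([-np.sin(a),np.cos(a)]);n=np.array([np.cos(a),np.sin(a)])
w=[np.r_[B+x*n+y*e,z] for x,z in((0,22),(28,22),(-92,50),(0,50)) for y in((-100,100) if z<30 else (-80,60))]
print(pix("top",w).round(1).tolist(),pix("side",w).round(1).tolist())
E
```

```text
[[379.5, 162.6], [295.9, 156.2], [380.2, 151.6], [297.0, 145.2], [370.0, 195.6], [309.3, 190.8], [372.3, 157.8], [312.6, 153.2]] [[406.0, 297.3], [392.9, 218.4], [420.2, 296.8], [405.7, 218.1], [359.0, 282.2], [352.9, 225.4], [406.7, 280.7], [397.1, 224.4]]
```

View pics/p5.png

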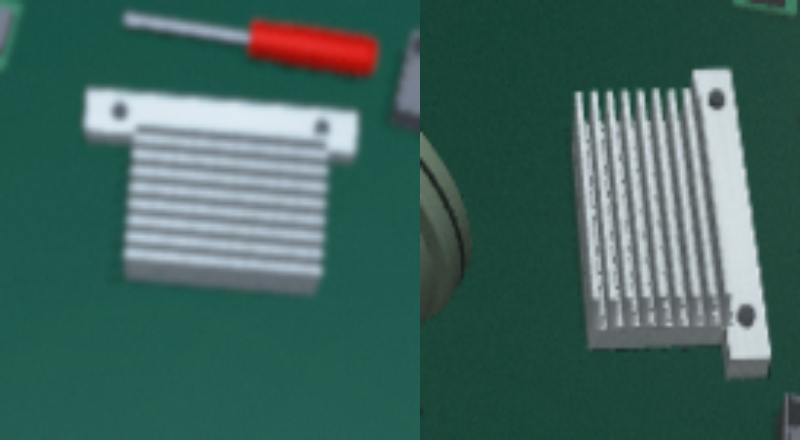

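The crop shows the long side up against the bar, the block roughly central between the bar's ends, and both bar ends visible beyond it. One numeric check of angle and gap follows, using line segments.

```bash
python3 - <<'E'
from h import *
a=np.radians(-6.65);B=np.array([708,-29.5])
for n,(x0,y0,x1,y1) in(("top",(285,135,390,210)),("side",(330,205,430,310))):
    f=np.mean([grab_frame(n)[y0:y1,x0:x1].astype(float) for _ in range(4)],0).astype(np.uint8)
    g=cv2.cvtColor(cv2.resize(f,None,fx=4,fy=4,interpolation=cv2.INTER_CUBIC),cv2.COLOR_RGB2GRAY)
    L=cv2.createLineSegmentDetector(cv2.LSD_REFINE_STD).detect(g)[0][:,0].reshape(-1,2,2)
    px=(L+.5)/4-.5+[x0,y0]
    out=[]
    for s in px:
        for z in(22,50):
            P=plane(n,s,z)[:,:2]; d=P[1]-P[0]; l=np.hypot(*d)
            an=np.degrees(np.arctan2(-d[0],d[1])); an=(an+90)%180-90
            r=P.mean(0)-B; 
            if l>75 and abs(an+6.65)<8: out.append((z,round(float(r@[np.cos(a),np.sin(a)]),1),round(float(r@[-np.sin(a),np.cos(a)]),1),round(float(l)),round(float(an),1)))
    print(n,*sorted(out),sep="\n")
E
```

```text
top
(22, -81.4, -6.8, 140, -6.7)
(22, -75.0, -7.4, 137, -6.7)
(22, -69.5, -7.4, 137, -6.7)
(22, -63.7, -8.0, 136, -6.8)
(22, -58.2, -8.0, 137, -6.7)
(22, -52.5, -8.3, 137, -6.8)
(22, -46.9, -8.0, 137, -6.7)
(22, -41.2, -7.6, 138, -6.8)
(22, -35.7, -7.6, 137, -6.8)
(22, -29.9, -8.2, 136, -6.7)
(22, -24.4, -8.2, 137, -6.7)
(22, -18.6, -8.2, 138, -6.8)
(22, -13.1, -7.8, 138, -6.7)
(22, -7.4, -8.1, 137, -6.7)
(22, -1.8, -7.0, 138, -6.7)
(22, 3.9, -7.3, 139, -6.7)
(22, 10.2, -6.5, 138, -6.7)
(22, 32.2, 1.0, 201, -6.7)
(50, -90.0, -6.3, 136, -6.7)
(50, -83.8, -6.9, 134, -6.7)
(50, -78.4, -6.9, 134, -6.7)
(50, -72.8, -7.5, 133, -6.8)
(50, -67.3, -7.5, 134, -6.7)
(50, -61.8, -7.8, 134, -6.8)
(50, -56.3, -7.5, 134, -6.7)
(50, -50.7, -7.1, 134, -6.8)
(50, -45.3, -7.1, 134, -6.8)
(50, -39.7, -7.7, 133, -6.7)
(50, -34.3, -7.7, 134, -6.7)
(50, -28.7, -7.6, 135, -6.8)
(50, -23.3, -7.3, 135, -6.7)
(50, -17.7, -7.6, 134, -6.7)
(50, -12.2, -6.5, 135, -6.7)
(50, -6.7, -6.8, 135, -6.7)
(50, -0.5, -6.0, 135, -6.7)
(50, 21.0, 1.3, 196, -6.7)
side
(22, -94.6, -15.0, 94, -6.9)
(22, -88.6, -9.6, 95, -6.7)
(22, -77.1, -3.1, 113, -6.8)
(22, -65.8, -10.9, 93, -6.8)
(22, -54.6, 41.2, 86, -6.1)
(22, -43.3, 29.5, 110, -6.3)
(22, -37.3, 0.9, 119, -6.6)
(22, -32.0, 13.8, 144, -6.6)
(22, -26.2, -9.0, 138, -6.6)
(22, -20.7, 12.8, 145, -6.5)
(22, -15.0, -7.4, 140, -6.6)
(22, -9.5, 13.1, 144, -6.6)
(22, -3.9, 2.8, 162, -6.6)
(22, 2.1, 10.5, 140, -6.7)
(22, 27.7, -1.7, 200, -6.9)
(50, -98.1, -34.8, 91, -6.9)
(50, -92.3, -29.7, 92, -6.7)
(50, -81.2, -23.3, 110, -6.8)
(50, -70.3, -30.9, 90, -6.8)
(50, -59.4, 19.5, 84, -6.1)
(50, -48.5, 8.2, 107, -6.3)
(50, -42.6, -19.5, 116, -6.6)
(50, -37.5, -7.0, 140, -6.6)
(50, -31.8, -29.0, 134, -6.6)
(50, -26.6, -7.9, 140, -6.5)
(50, -21.0, -27.5, 135, -6.6)
(50, -15.7, -7.7, 140, -6.6)
(50, -10.3, -17.6, 157, -6.6)
(50, -4.4, -10.2, 136, -6.7)
(50, 20.3, -22.0, 194, -6.9)
```

Angles agree to 0.1°, but the edge positions hint at a gap of up to about 4 mm. I check this against the bar's own front edge in the first pictures, then push again to be sure.

```bash
python3 - <<'E'
from h import *
a=np.radians(-6.7);B=np.array([708,-29.5])
for n,(x0,y0,x1,y1) in(("top",(285,135,390,175)),("side",(385,205,430,310))):
    f=cv2.imread(f"pics/{n}0.png")[y0:y1,x0:x1]
    g=cv2.cvtColor(cv2.resize(f,None,fx=4,fy=4,interpolation=cv2.INTER_CUBIC),cv2.COLOR_BGR2GRAY)
    L=cv2.createLineSegmentDetector(cv2.LSD_REFINE_STD).detect(g)[0][:,0].reshape(-1,2,2)
    for s in (L+.5)/4-.5+[x0,y0]:
        P=plane(n,s,22)[:,:2]; Q=plane(n,s,0)[:,:2]; l=np.hypot(*(P[1]-P[0]))
        if l>40: print(n,round(l),"x' at z22",((P.mean(0)-B)@[np.cos(a),np.sin(a)]).round(1),"z0",((Q.mean(0)-B)@[np.cos(a),np.sin(a)]).round(1))
E
```

```text
top 200 x' at z22 32.1 z0 40.9
top 50 x' at z22 2.5 z0 10.8
top 84 x' at z22 2.6 z0 10.9
top 62 x' at z22 2.7 z0 10.9
side 95 x' at z22 27.4 z0 33.2
side 44 x' at z22 27.7 z0 33.5
side 42 x' at z22 -0.7 z0 4.4
```

The block measures x ≈ -48.6 mm in both views, inside the limits and either touching or within about 2.5 mm. I go back for one firmer push to make sure of it.

{"method": "arm_command", "body": {"deltas": "-20 58 0 0 0 0 91;-20 58 0 0 0 0 91;0 60 0 0 0 0 91;-20 58 0 0 0 0 91;-20 58 0 0 0 0 91"}}

```text
time_s: 14.25
ee_pos: [530.4, -64.9, 94.8]
ee_rot: [-180.0, 0.1, 173.3]
force: [0.3, -0.7, 0.1]
gripper_width: 90.8
```

{"method": "arm_command", "body": {"deltas": "-30 50 20 0 0 0 91;0 0 0 0 0 0 91;0 0 61 0 0 0 91;-12 0 0 0 0 0 91;-12 0 0 0 0 0 91"}}

```text
time_s: 14.88
ee_pos: [591.2, -24.4, 15.2]
ee_rot: [180.0, 0.2, 173.2]
force: [0.1, 0.2, 1.1]
gripper_width: 90.8
```

{"method": "arm_command", "body": {"deltas": "-5 0 0 0 0 0 91;-4 0 0 0 0 0 91;-3 0 0 0 0 0 91;-3 0 0 0 0 0 91;0 0 0 0 0 0 91"}}

```text
time_s: 15.5
ee_pos: [597.7, -24.7, 13.7]
ee_rot: [-180.0, -0.7, 173.3]
force: [-12.0, 1.5, 9.2]
gripper_width: 91.3
```

{"method": "arm_command", "body": {"deltas": "-4 0 0 0 0 0 91;-4 0 0 0 0 0 91;-3 0 0 0 0 0 91;0 0 0 0 0 0 91"}}

```text
time_s: 16.0
ee_pos: [597.3, -24.6, 13.7]
ee_rot: [-180.0, -2.1, 173.3]
force: [-34.2, 4.6, 26.4]
gripper_width: 90.7
```

The push reached 34 N, well over the friction limit, with no movement, so the block is hard against the bar. I back off and hand in.

{"method": "arm_command", "body": {"deltas": "8 0 0 0 0 0 91;8 0 0 0 0 0 91;10 0 0 0 0 0 91;15 0 0 0 0 0 91;20 0 0 0 0 0 91"}}

```text
time_s: 16.62
ee_pos: [554.1, -19.3, 13.7]
ee_rot: [180.0, 0.1, 173.3]
force: [-0.2, 0.3, 0.1]
gripper_width: 91.2
```

{"method": "arm_command", "body": {"deltas": "0 0 -50 0 0 0 91;0 0 -50 0 0 0 91;20 -58 0 0 0 0 91;20 -58 0 0 0 0 91;0 -58 0 0 0 0 91"}}

```text
time_s: 17.25
ee_pos: [492.5, -188.3, 114.0]
ee_rot: [180.0, 0.0, 173.3]
force: [1.8, -0.4, 0.5]
gripper_width: 91.1
```

{"method": "arm_command", "body": {"deltas": "0 -58 0 0 0 0 91;0 -58 0 0 0 0 91;0 -40 0 0 0 0 91;0 0 0 0 0 0 91"}}

```text
time_s: 17.75
ee_pos: [475.3, -344.8, 113.3]
ee_rot: [-180.0, 0.0, 173.1]
force: [0.3, -0.6, 0.1]
gripper_width: 90.7
```

```bash
python3 - <<'E'
from h import *
f=grab_frame("top");cv2.imwrite("pics/p6.png",f[80:320,110:560,::-1])
x0,y0=285,135
g=cv2.cvtColor(cv2.resize(f[135:210,285:390],None,fx=4,fy=4,interpolation=cv2.INTER_CUBIC),cv2.COLOR_RGB2GRAY)
a=np.radians(-6.7);B=np.array([708,-29.5])
for s in (cv2.createLineSegmentDetector(cv2.LSD_REFINE_STD).detect(g)[0][:,0].reshape(-1,2,2)+.5)/4-.5+[x0,y0]:
    P=plane("top",s,50)[:,:2]; d=P[1]-P[0]; r=P.mean(0)-B; x=r@[np.cos(a),np.sin(a)]
    if np.hypot(*d)>100 and (x<-85 or x>-10): print(x.round(1),(r@[-np.sin(a),np.cos(a)]).round(1),np.degrees(np.arctan(-d[0]/d[1])).round(2))
d=cv2.absdiff(f,cv2.imread("pics/top0.png")[:,:,::-1]).max(2)
for n,(u,v) in dict(trafo=(230,184),spool=(439,243),jar=(441,185),cap=(233,229),tray=(417,145),driver=(347,130),board=(258,126)).items(): print(n,"changed px",int((d[v-15:v+15,u-15:u+15]>60).sum()))
print(state()['force'],state()['ee_pos'])
E
```

```text
21.0 1.0 -6.73
-0.5 -6.0 -6.73
-90.0 -7.1 -6.7
-6.7 -6.8 -6.7
trafo changed px 0
spool changed px 152
jar changed px 0
cap changed px 0
tray changed px 0
driver changed px 0
board changed px 0
[-0.2984198   0.00736763  0.05982956] [ 475.35355097 -342.93922198  113.22422244]
```

View pics/p6.png

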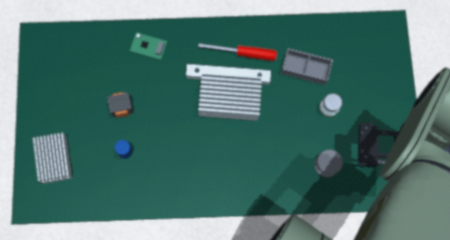

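The block is flush to the bar at crop (229,97). The bystanders are where they were; the spool only shows changed pixels because the arm's shadow falls on it. The robot touches nothing.

```bash
python3 -c "
from workcell import *
print(job_done())"
```

```text
the job is handed in; nothing more can be done
None
```

The heat sink now lies with a long side against the stop bar, and the job is handed in; no verdict is reported back. I turned it with two closed-fingertip pushes near one corner, to within about 9° of the bar at 150 mm before its face. Then I opened the gripper and pushed it square and up to the bar with both fingertips.

**Last checks:**
- **Alignment:** the block is parallel to the bar within about 0.1°. Its middle is roughly 7 mm off the bar's middle, against the 33 mm allowed.
- **Contact:** a 34 N push, well above the 15 N friction limit, moved it no further.
- **Bystanders:** six of the seven showed no change from the first picture. The spool showed changed pixels, which I put down to the arm's shadow; it looks in its place, but I did not measure it.
- **Disagreement:** the camera edges put the centre at about -48.6 mm, not the -46 mm of perfect contact. That would be an apparent gap of about 2.5 mm, close to the calibration error and inside the limit of 5 mm.

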